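# Open the microcentrifuge

## Task

The spin is over: open the microcentrifuge so that its tubes can be taken out. Press the wide release tab in the middle of its front deck down with the fingertips until the lid springs up, then push the lid up and back until it rests fully open against its stop, easing it over rather than slamming it. Lift nothing and leave the rest alone: the centrifuge stays standing where it is, its start key is not pressed, the rotor and its tubes are not touched, and the things around it stay in their places.

Things in the scene. Friction and masses are not known exactly. Their poses are not given: they have to be found in the camera images.
- centrifuge: bench microcentrifuge standing loose on rubber feet, about 4.4 kg: off-white housing 250 mm deep (its x) by 220 mm wide (its y). Origin: centre of its underside, on the bench; -x is its front, facing the robot, z up. Front deck: x -125 to -65 mm, 96 mm high; raked front panel reaches x -143. Behind the deck the grey lid, its top 125 mm above the bench when shut
- release_tab (a joint): the lid's release tab, a ribbed grey rectangular rocker in the middle of the front deck: 0 at rest, up to 0.22 rad at its lower stop as it is pressed straight down (8 mm of travel at point tab_top). It begins to move at 2 N, frees the lid at about 0.13 rad (4.5 mm, 4 N) and meets its stop at 5 to 6 N; let go, it springs back to 0
- tab_top (a point): the point to press: on top of the release tab, 100 mm above the bench at rest, at centrifuge x -108 mm, y 0. The tab is 32 mm deep (x -120 to -88 mm) and 50 mm wide. On the same deck, 74 mm to its left (+y), stands a fixed speed dial 25 mm wide and 112 mm high
- lid (a joint): the lid: 0 shut, grows as it opens up and back to 1.65 rad (just past upright) at its stop. Latched until the tab is pressed; then sprung pins throw it up to about 0.37 rad within half a second and it rests there. Beyond that it must be pushed (about 2 N at its front edge, damped hinge); let go below about 1.2 rad it sinks back to 0.37, above 1.4 rad it stays
- lid_lip (a point): lower front edge of the finger lip in the middle of the lid's front, 184 mm from the hinge pin; the lip is 110 mm wide, 10 mm thick. The lid is a grey plate 190 mm wide, 18 mm thick, with a round window; its inner face lies 3 mm below the hinge pin when shut. A steel catch tongue 22 mm wide hangs 40 mm down from its middle, 5 mm behind the lip's edge. The point turns with the lid
- lid_hinge (a point): middle of the lid's hinge pin, at centrifuge x +100 mm, 110 mm above the bench; the pin runs along the centrifuge's y
- start_key (a joint): round start key, 19 mm wide: 0 at rest, 0.004 m pressed down
- start_key_top (a point): top of the start key, 103 mm above the bench, 74 mm to the right (-y) of the tab's middle
- rotor: aluminium rotor, 108 mm wide, in the steel chamber under the lid, with tubes in it; origin on its axis at centrifuge x +12 mm, 54 mm above the bench; its highest part is about 100 mm above the bench
- tube_rack: pink plastic rack 132 x 74 x 32 mm (long side along its x) holding a few capped 1.5 ml tubes that stand up to 42 mm high. Bystander, loose; origin at the centre of its underside, on the bench
- tip_box: closed pipette-tip box 122 x 84 x 85 mm (long side along its x), teal base with a clear lid. Bystander, loose; origin at the centre of its underside, on the bench
- marker: marker pen 136 mm long, 13 mm thick, lying along its x. Bystander, loose; origin at the centre of its underside, on the bench
- beaker: small glass beaker, 50 mm wide, 68 mm high. Bystander, loose; origin at the centre of its underside, on the bench
- timer: flat square bench timer 68 x 68 x 20 mm. Bystander, loose; origin at the centre of its underside, on the bench
- reagent_bottle: amber reagent bottle, 62 mm wide, 120 mm high. Bystander, loose; origin at the centre of its underside, on the bench
- wash_bottle: white wash bottle with bent spout, 68 mm wide, 195 mm high. Bystander, loose; origin at the centre of its underside, on the bench

How it is judged (in metres and radians):
On the way, in this order (a step that is already met when the one before it is completed fails the run):
1. the release tab is pressed down with the fingertips (value of joint release_tab above 0.1 rad and contact force between the fingers and centrifuge above 0.5 N).
2. the lid is pushed fully open, to its stop (value of joint lid above 1.5 rad), for 0.2 s.
At the end, for the whole second after the job is handed in: The lid stands fully open (joint above 1.5 of its 1.65 rad) and at rest, the release tab has sprung back (below 0.03 rad), the centrifuge stands level within 20 mm of where it was, and every bystander is within 30 mm of where it stood (value of joint lid above 1.5 rad and velocity of joint lid between -0.05 and 0.05 rad/s and value of joint release_tab below 0.03 rad and distance of centrifuge from where it was at the start of the episode below 0.02 m and angle between centrifuge's own z axis and vertical below 0.03 rad and distance of each of tube_rack, tip_box, marker, beaker, timer, reagent_bottle, wash_bottle from where it was at the start of the episode below 0.03 m); the robot touches nothing.
It fails at once if the centrifuge is shoved more than 20 mm, tipped or lifted (distance of centrifuge from where it was at the start of the episode above 0.02 m or angle between centrifuge's own z axis and vertical above 0.06 rad or height (world z) of centrifuge above 0.008 m).
It fails at once if the start key is pressed (value of joint start_key above 0.002 m).
It fails at once if the rotor or its tubes are touched (contact force between the arm and rotor above 0.5 N).
It fails at once if the lid is slammed against its stop (faster than 3.5 rad/s beyond 1.3 rad) (value of joint lid above 1.3 rad and velocity of joint lid above 3.5 rad/s).
It fails at once if a bystander is moved more than 30 mm, lifted more than 12 mm or tipped (distance of any of tube_rack, tip_box, marker, beaker, timer, reagent_bottle, wash_bottle from where it was at the start of the episode above 0.03 m or height (world z) of any of tube_rack, tip_box, marker, beaker, timer, reagent_bottle, wash_bottle above 0.012 m or angle between any of tube_rack, tip_box, marker, beaker, timer, reagent_bottle, wash_bottle's own z axis and vertical above 0.5 rad).
It also fails if it takes over 45 s, if anything falls off the work surface, if the arm or the gripper's body presses on something with over 40 N, if the wrist force passes 120 N, or if a joint passes its speed limit or range.

## Robot

A 6-joint arm with a two-finger parallel gripper is mounted at the origin on the work surface. World frame = base frame: x ahead of the robot, y to its left, z up, the work surface at z = 0. Lengths are in m, angles in degrees, forces in N, time in s.
With the tool pointing down it reaches from about 0.3 to 0.75 m from the base axis. Payload 8.5 kg.
Tool frame: the origin (TCP) lies at the centre of the arm's flange, where the gripper is bolted on; the fingertips stand 173 mm ahead of it and the grasp point (between the pads) lies env.pinch_z ahead of it (env.pinch_z is the distance from the TCP to the grasp point, in m); z points along the fingers, y is the line along which they close (so a half turn about z gives the same grasp; the last joint's range is limited). The gripper opens to 85 mm and grips with 20 to 120 N. Pads are 22 mm wide; open, the fingers measure 114 mm over their backs; the gripper's body (76 mm by 85 mm) begins 54 mm behind the grasp point. The pads swing forward as they close: fully open they stand 13 mm farther back than shut.
Start: joints at [-82.065, 21.807, 74.336, -0, 83.858, -12.336], TCP at [0.191, -0.516, 0.405] pointing down, gripper open.
Joint ranges: [-178.18, 178.18], [-50.72, 133.34], [12.68, 142.11], [-81.47, 261.47], [9.98, 163.14], [-165.26, 165.26]. Speed limits (degrees/s): [136.94, 136.94, 180, 180, 180, 180].

## Interface

Orientations are given as a 3x3 rotation matrix whose columns are the frame's x, y, z axes.
In Python, from rig import env, get_image, job, spotter gives the robot as it stands. The module is installed in compiled form; this text tells all that it offers.
- The arm moves only by the shell command python3 -m creep 'ROWS' [FORCE]. ROWS is text: rows parted by semicolons, each of 7 numbers parted by spaces: the turn, a rotation vector about the tool's x, y, z in units of 8 degrees (1.0 is 8 degrees), then the shift along the tool's x, y, z in units of 30 mm (1.0 is 30 mm), then the finger opening in mm, from 0 to 85.4. A call has 1 to 12 rows; each row is the pose to reach, as a shift and turn from the pose commanded when the call began, along the tool's axes at that moment; what a row does not reach only later rows make up. A row lasts 1/10 s, in which the tool goes at most 50 mm and 8.59 degrees, less where a joint would pass 70% of its speed; a pose out of reach is approached as far as the arm can. A call with a gripper value outside its range is refused whole. The fingers move at their own pace and stop on an object; FORCE is the grip in N (left out, the last holds). Time passes only in rows, so rows that repeat a pose let the fingers close. It gives the time, the measured TCP pose, the force, the opening and the grip force at its end, in the units of the state.
- env.observe(): the state, without advancing time (a new reading comes with each control period).
- get_image(name): name is "side" or "top" or "wrist"; returns a dict with "image" (420x560x3 uint8, blue, green, red), "depth" (420x560 float32, m along the optical axis (not along the pixel's ray), 0 where there is no reading), "intrinsics" (3x3 intrinsics, pixels), "view" (4x4, takes a point from world to camera coordinates). Camera axes: x right, y up, looking along -z (the intrinsics and any distortion apply to the point x, -y, -z); pixel columns grow to the right and rows downward; lengths in m; the calibration is good to about 2 mm. The wrist camera is an equidistant fisheye: a pixel r from the principal point sees the ray r / f radians off the axis. A picture is of the moment at which its call begins.
- job.close_job(): hands the job in; it is judged then, once.
Trained networks look in a picture, given as the dict that the camera call returned (one of the last four; its "shot" number tells which), for a name from the list of things; names that differ only in an ending like _2 or _b are one class to them, and where a whole thing is asked for, a point or a joint stands for the part that bears it (a point fixed in the world has none). Each returns a list of dicts, best first, with "p" (0 to 1); they miss things now and then, are a little off and sometimes report something else, mostly with a low value. They report only what shows in the picture. A call takes as long as a camera call.
- spotter.boxes_of(label, picture): "xy" ([column, row] in pixels, amid what is visible of it).
The state is a dict: "time_s": time; "q": joint angles; "qvel": joint speeds; "joint_efforts": joint torques, N m; "position": TCP position; "tool_rot": TCP orientation; "ft_force": force on the tool from outside, world axes, zero at the start; "wrist_torque": the same for the moment, N m; "grip_width": finger opening in m; "gripper_force": force on a finger pad.
Only numpy, scipy, OpenCV 4.12 (cv2) and the standard library are available. Lean on these libraries where they do the work, as an engineer would, in place of code of your own. Each camera call takes 0.05 s, during which the arm holds its last target. There are 200 camera calls.

## Working session

There is one attempt and no reset: what is moved stays moved. The work goes in short steps, Python scripts to look and compute and a shell command to move; the robot and the scene stay as the last step left them, time stands still between calls to the robot, and variables do not carry over. Pictures are saved under pics/ and viewed, at most 10 in all, crops included, and the job is handed in when it is done.

```bash
mkdir -p pics
cat > h.py <<'E'
import numpy as np, cv2
from rig import env,get_image,job,spotter
def world(p,uv,r=2):
    K=p["intrinsics"];u,v=uv;ui,vi=int(round(u)),int(round(v))
    d=p["depth"][max(vi-r,0):vi+r+1,max(ui-r,0):ui+r+1];d=d[d>0]
    if d.size==0:return None
    d=np.median(d);c=np.array([(u-K[0,2])/K[0,0]*d,-(v-K[1,2])/K[1,1]*d,-d,1])
    return (np.linalg.inv(p["view"])@c)[:3]
E
python3 - <<'E'
from h import *
np.set_printoptions(precision=4,suppress=True)
s=env.observe();print(s["position"],s["tool_rot"],env.pinch_z,s["time_s"])
ims=[]
for n in("top","side"):
    p=get_image(n);cv2.imwrite(f"pics/{n}0.png",p["image"])
    print(n,np.linalg.inv(p["view"])[:3])
    for l in("centrifuge","tab_top","start_key_top","lid_lip","lid_hinge","release_tab","lid","tube_rack","tip_box","marker","beaker","timer","reagent_bottle","wash_bottle"):
        for b in spotter.boxes_of(l,p)[:1]:print(l,round(b["p"],2),b["xy"],world(p,b["xy"]))
E
```

```text
[ 0.1905 -0.5159  0.4041] [[ 0.9381  0.3465 -0.0002]
 [ 0.3465 -0.9381  0.0015]
 [ 0.0003 -0.0014 -1.    ]] 0.1547 0.0
top [[-0.0192  0.9938 -0.1092  0.4063]
 [-0.9996 -0.0169  0.0215 -0.0024]
 [ 0.0195  0.1096  0.9938  1.2361]]
centrifuge 0.86 [264.4, 200.1] [0.5448 0.0042 0.1187]
tab_top 0.79 [274.9, 236.5] [ 0.4587 -0.0195  0.098 ]
start_key_top 0.31 [255.6, 283.7] [0.3428 0.0308 0.0097]
lid_lip 0.71 [261.8, 191.1] [0.5665 0.01   0.1189]
lid_hinge 0.87 [260.6, 193.4] [0.561  0.013  0.1184]
release_tab 0.59 [278.8, 237.8] [ 0.4553 -0.0288  0.0989]
lid 0.97 [263.1, 194.5] [0.5583 0.0071 0.1182]
tube_rack 0.86 [192.0, 240.4] [0.4557 0.1899 0.0311]
tip_box 0.58 [342.2, 178.9] [ 0.5988 -0.1891  0.0836]
marker 0.25 [263.8, 195.0] [0.5571 0.0054 0.1184]
beaker 0.59 [315.9, 263.4] [ 0.3914 -0.126   0.0035]
timer 0.84 [352.4, 233.1] [ 0.4675 -0.2215  0.0167]
reagent_bottle 0.8 [97.0, 180.6] [0.5995 0.4038 0.1107]
wash_bottle 0.64 [449.6, 170.0] [ 0.6095 -0.4421  0.1245]
side [[ 0.7507  0.4753 -0.4588 -0.2447]
 [-0.6606  0.532  -0.5297 -0.8857]
 [-0.0077  0.7008  0.7133  1.2644]]
centrifuge 0.55 [293.2, 185.4] [ 0.577  -0.0227  0.1198]
lid_lip 0.57 [289.2, 184.2] [ 0.5713 -0.0107  0.12  ]
lid_hinge 0.63 [285.8, 184.1] [ 0.5631 -0.0042  0.121 ]
lid 0.85 [288.7, 184.2] [ 0.5701 -0.0097  0.1201]
tip_box 0.81 [343.2, 220.6] [ 0.6085 -0.2079  0.0876]
marker 0.59 [284.1, 184.4] [ 0.5587 -0.0012  0.1204]
wash_bottle 0.98 [415.3, 273.7] [ 0.594  -0.4812  0.1131]
```

View pics/top0.png

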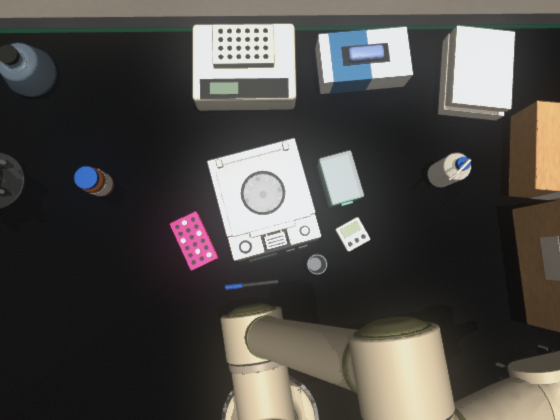

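View pics/side0.png

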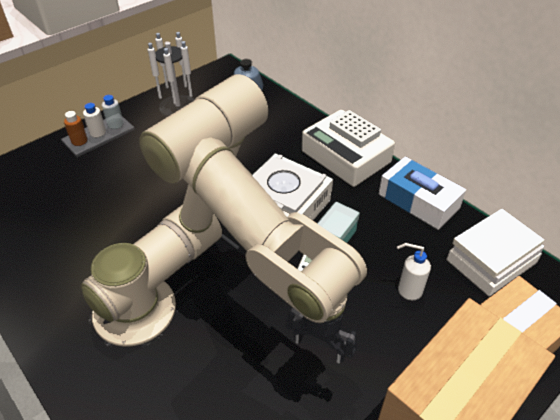

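Top view: the centrifuge is at about (264,200), yawed about +13°. The tab is at (275,239), the dial at (245,246), the start key at (304,231), the beaker at (317,264) and the marker at (250,286). The side view is mostly blocked by the arm.

Run:
```python
from h import *
np.set_printoptions(precision=4,suppress=True)
p=get_image("top");K=p["intrinsics"];d=p["depth"]
v,u=np.mgrid[0:420,0:560]
c=np.stack([(u-K[0,2])/K[0,0]*d,-(v-K[1,2])/K[1,1]*d,-d,np.ones_like(d)],-1)
W=(c@np.linalg.inv(p["view"]).T)[...,:3]
m=(d>0)&(u>195)&(u<326)&(v>130)&(v<270)
for lo,hi in((.112,.14),(.085,.14)):
    mm=m&(W[...,2]>lo)&(W[...,2]<hi)
    n,L,st,_=cv2.connectedComponentsWithStats(mm.astype(np.uint8))
    k=1+np.argmax(st[1:,4]);P=W[L==k]
    print(len(P),np.median(P[:,2]),cv2.minAreaRect((P[:,:2]*1000).astype(np.float32)))
for uv in((275,239),(245,246),(304,231),(317,264)):print(uv,world(p,uv))
cv2.imwrite("pics/c0.png",cv2.resize(p["image"][130:300,170:370],None,fx=4,fy=3.5*8/7,interpolation=cv2.INTER_CUBIC)[:600])
```

```text
6041 0.12322930891223116 ((568.44287109375, 9.463859558105469), (204.14877319335938, 190.28271484375), 14.122775077819824)
9476 0.1201432290463802 ((547.80517578125, 4.2071075439453125), (258.4695129394531, 220.2521514892578), 14.215890884399414)
(275, 239) [ 0.4526 -0.0197  0.0989]
(245, 246) [0.4369 0.0519 0.1111]
(304, 231) [ 0.4704 -0.0896  0.1023]
(317, 264) [ 0.3897 -0.1289  0.003 ]
```

View pics/c0.png

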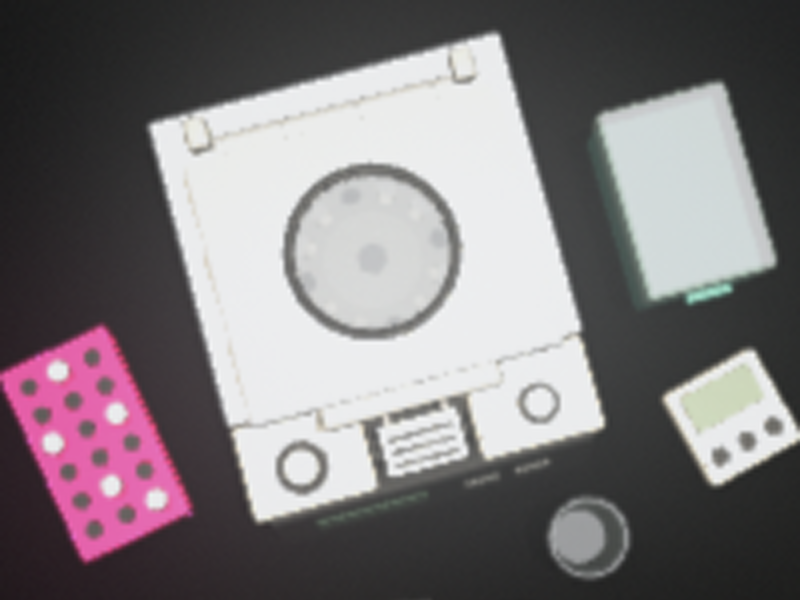

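```bash
cat >> h.py <<'E'
from scipy.spatial.transform import Rotation as R
np.set_printoptions(precision=3,suppress=True)
yaw=np.radians(14.15);xc=np.array([np.cos(yaw),np.sin(yaw),0]);yc=np.array([-xc[1],xc[0],0]);Z=np.array([0,0,1.])
O=np.array([0.554,0.006,0])
def rowto(tip,tilt=40,s=None):
    """tip: centrifuge coords (mm) of fingertip centre"""
    s=s or env.observe();t=np.radians(tilt)
    z=np.sin(t)*xc-np.cos(t)*Z;x=np.cos(t)*xc+np.sin(t)*Z;D=np.c_[x,-yc,z]
    tip=np.array(tip)/1000;P=O+tip[0]*xc+tip[1]*yc+tip[2]*Z-.173*z
    A=np.array(s["tool_rot"]);rv=R.from_matrix(A.T@D).as_rotvec(degrees=True)/8
    return np.r_[rv,A.T@(P-s["position"])/.03],P
def tipnow(s=None):
    s=s or env.observe();q=np.array(s["position"])+.173*np.array(s["tool_rot"])[:,2]-O
    return np.array([q@xc,q@yc,q[2]])*1000
E
python3 -c "
from h import *
print(rowto((-102,0,150)),tipnow())"
```

```text
(array([ -0.267,   4.996,   0.734,  10.326, -12.88 ,   4.073]), array([ 0.347, -0.046,  0.283])) [-480.022 -417.231  231.74 ]
```

```bash
python3 -m creep '0 0.4 0.1 0.5 -0.6 0 0; -0.1 0.8 0.1 1.5 -1.7 0.2 0; -0.1 1.3 0.2 2.4 -3.0 0.5 0; -0.1 1.8 0.3 3.4 -4.3 0.9 0; -0.1 2.3 0.4 4.4 -5.6 1.4 0; -0.2 2.8 0.4 5.4 -6.9 1.9 0; -0.2 3.3 0.5 6.4 -8.2 2.4 0; -0.2 3.8 0.6 7.4 -9.4 2.9 0; -0.2 4.3 0.6 8.4 -10.6 3.3 0; -0.3 4.7 0.7 9.3 -11.7 3.7 0; -0.27 5 0.73 10 -12.5 4 0; -0.27 5 0.73 10.3 -12.9 4.1 0' 20
python3 - <<'E'
from h import *
print(rowto((-102,0,150)),tipnow(),env.observe()["q"])
p=get_image("wrist");cv2.imwrite("pics/w1.png",p["image"])
for l in("tab_top","start_key_top","release_tab","lid_lip"):print(l,[(b["p"],b["xy"]) for b in spotter.boxes_of(l,p)[:2]])
E
```

```text
time_s: 2.75
position: [0.3463, -0.0436, 0.2811]
tool_rot: [[0.742, 0.247, 0.623], [0.189, -0.969, 0.16], [0.643, -0.001, -0.766]]
ft_force: [1.0, -0.3, -0.5]
grip_width: 0.0002
gripper_force: 0.0
(array([-0.019, -0.004,  0.01 ,  0.04 ,  0.091, -0.03 ]), array([ 0.347, -0.046,  0.283])) [-102.268    3.194  148.621] [-34.088   9.499 123.435  60.713  33.514  -6.818]
tab_top [(0.83, [315.2, 272.7]), (0.52, [482.2, 324.8])]
start_key_top [(0.73, [397.9, 281.6])]
release_tab [(0.64, [315.4, 275.0])]
lid_lip []
```

View pics/w1.png

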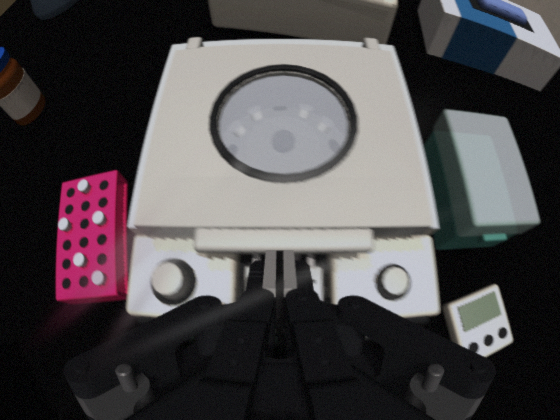

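Wrist view: the closed fingers (col 280) are centred on the tab (about 238–328) and the lip (196–372). The key is at (398,281) and the dial at (172,282). I'll check the fore-aft offset with the wrist depth.

Run:
```python
from h import *
p=get_image("wrist");K=p["intrinsics"];M=np.linalg.inv(p["view"])
def fw(u,v):
    a,b=(u-K[0,2])/K[0,0],(v-K[1,2])/K[1,1];r=np.hypot(a,b);k=np.tan(r)/r
    d=p["depth"][int(v)-1:int(v)+2,int(u)-1:int(u)+2];d=np.median(d[d>0])
    w=(M@[a*k*d,-b*k*d,-d,1])[:3]-O
    return np.array([w@xc,w@yc,w[2]])*1000
for n,uv in dict(key=(395,280),dial=(172,279),lipL=(215,238),lipR=(350,238),deckR=(345,270),deckL=(228,262),lipTopM=(284,235)).items():print(n,fw(*uv))
for v in range(215,262,4):print(v,fw(220,v),fw(345,v))
```

```text
key [-102.15   -76.45   103.928]
dial [-102.622   67.009  112.182]
lipL [-78.541  38.243 123.796]
lipR [-78.52  -42.747 123.854]
deckR [-92.685 -44.251  96.425]
deckL [-86.946  34.069  95.994]
lipTopM [-76.386  -3.054 123.873]
215 [-64.422  35.789 125.5  ] [-64.598 -40.173 126.187]
219 [-67.196  35.517 126.005] [-67.229 -39.957 126.302]
223 [-69.769  35.341 126.045] [-69.528 -39.937 125.552]
227 [-71.937  35.387 124.957] [-72.274 -39.633 126.125]
231 [-74.003  35.502 123.527] [-74.172 -39.876 124.204]
235 [-76.585  35.314 123.697] [-76.55  -39.811 123.722]
239 [-79.156  35.122 123.914] [-79.046 -39.66  123.655]
243 [-81.795  34.875 124.452] [-81.582 -39.472 123.793]
247 [-84.041  34.884 123.658] [-83.989 -39.373 123.531]
251 [-86.064  35.063 121.978] [-86.095 -39.521 122.134]
255 [-82.45   39.596  97.04 ] [-82.311 -44.812  96.476]
259 [-85.075  39.569  96.397] [-85.099 -44.654  96.469]
```

```bash
sed -i 's/^O=.*/O=np.array([0.554,0.006,0])-.003*yc/' h.py; python3 -m creep '0 0 0 -0.2 0.1 0.25 0; 0 0 0 -0.45 0.2 0.5 0; 0 0 0 -0.65 0.2 0.75 0; 0 0 0 -0.8 0.2 0.95 0; 0 0 0 -0.86 0.2 1.02 0; 0 0 0 -0.9 0.2 1.06 0; 0 0 0 -0.93 0.2 1.1 0; 0 0 0 -0.95 0.2 1.13 0; 0 0 0 -0.95 0.2 1.13 0'; python3 -c "
from h import *
print(tipnow(),env.observe()['ft_force'])"
```

```text
time_s: 3.95
position: [0.3479, -0.0518, 0.2376]
tool_rot: [[0.742, 0.244, 0.624], [0.188, -0.97, 0.156], [0.644, 0.001, -0.765]]
ft_force: [-1.0, -0.9, 1.8]
grip_width: -0.0001
gripper_force: 1.0
[-102.673   -2.839  105.236] [-0.978 -0.939  1.808]
```

Contact has started. Now press about 6 mm further, slowly.

```bash
python3 -m creep '0 0 0 -0.04 0 0.05 0; 0 0 0 -0.08 0 0.1 0; 0 0 0 -0.11 0 0.13 0; 0 0 0 -0.13 0 0.155 0; 0 0 0 -0.13 0 0.155 0; 0 0 0 -0.13 0 0.155 0'
python3 - <<'E'
from h import *
print(tipnow(),env.observe()['ft_force'])
p=get_image("wrist");cv2.imwrite("pics/w2.png",p["image"])
E
```

```text
time_s: 4.55
position: [0.3479, -0.0518, 0.2314]
tool_rot: [[0.742, 0.245, 0.624], [0.188, -0.97, 0.157], [0.644, 0.001, -0.765]]
ft_force: [-1.6, -1.6, 4.2]
grip_width: -0.0002
gripper_force: 2.6
[-102.627   -2.683   99.017] [-1.633 -1.637  4.193]
```

View pics/w2.png

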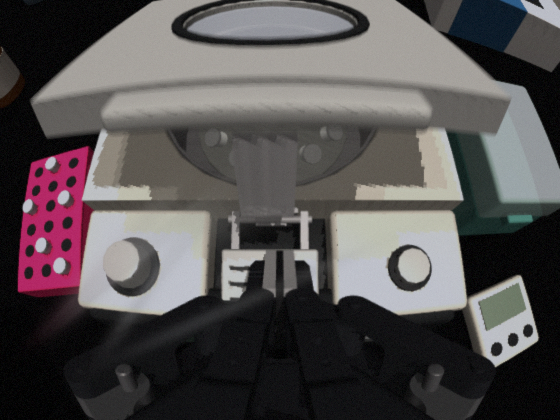

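The lid has popped up: lip at row ~108, tongue at cols 235–300 (centre ~268). The fingers at col 280 are about 5 mm right of the middle. Next I retract, open the fingers to straddle the tongue and go just under the lip.

```bash
python3 -m creep '0 0 0 0 0 -0.3 0; 0 0 0 0 0 -0.7 10; 0 0 0 0 -0.1 -1 55; 0 0 0 0 -0.17 -1 55; 0 0 0 0 -0.17 -1 55; 0 0 0 0.3 -0.17 -1 55; 0 0 0 0.6 -0.17 -0.9 55; 0 0 0 0.9 -0.17 -0.8 55; 0 0 0 1.1 -0.17 -0.7 55; 0 0 0 1.3 -0.17 -0.65 55; 0 0 0 1.4 -0.17 -0.63 55; 0 0 0 1.4 -0.17 -0.63 55'
python3 - <<'E'
from h import *
print(tipnow(),env.observe()['ft_force'])
p=get_image("wrist");cv2.imwrite("pics/w3.png",p["image"])
E
```

```text
time_s: 5.8
position: [0.3662, -0.0417, 0.2726]
tool_rot: [[0.742, 0.246, 0.623], [0.188, -0.969, 0.158], [0.643, 0.0, -0.766]]
ft_force: [0.9, 0.1, 0.2]
grip_width: 0.0553
gripper_force: 0.0
[-82.482   2.77  140.123] [0.85  0.057 0.228]
```

View pics/w3.png

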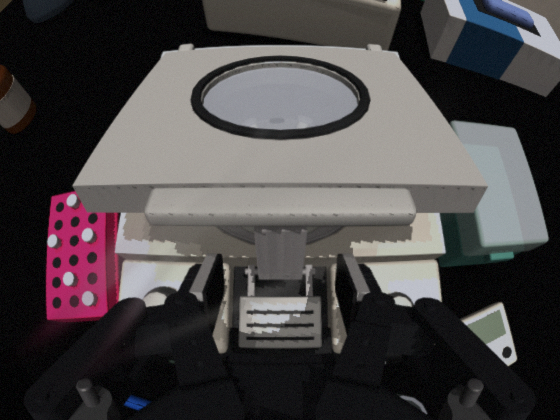

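Well centred: tongue at cols 255–308, fingers at 208 and 350, tips below the lip. Next I compute the arc.

Run:
```python
import numpy as np
c0=np.array([-77.3,151]);h=np.array([100,110]);c=np.cos(np.radians(40));s=np.sin(np.radians(40))
for t in np.arange(.37,1.75,.08):
    l=np.array([-np.cos(t),np.sin(t)]);n=np.array([-np.sin(t),-np.cos(t)])
    p=h+184*l+3*n+15*np.array([s,-c]) if t<.873 else h+169*l+3*n
    d=(p-c0)/30;print(round(t,2),round(c*d[0]+s*d[1],2),round(s*d[0]-c*d[1],2))
```

```text
0.37 0.61 0.02
0.45 1.04 -0.21
0.53 1.49 -0.4
0.61 1.96 -0.55
0.69 2.44 -0.67
0.77 2.92 -0.74
0.85 3.41 -0.78
0.93 3.87 -0.78
1.01 4.32 -0.75
1.09 4.77 -0.68
1.17 5.2 -0.57
1.25 5.63 -0.43
1.33 6.05 -0.25
1.41 6.45 -0.04
1.49 6.83 0.19
1.57 7.19 0.46
1.65 7.53 0.76
1.73 7.84 1.08
```

```bash
python3 -m creep '0 0 0 0.3 0 0 55; 0 0 0 0.6 0 0 55; 0 0 0 0.8 0 -0.1 55; 0 0 0 1.04 0 -0.21 55; 0 0 0 1.3 0 -0.3 55; 0 0 0 1.6 0 -0.43 55; 0 0 0 1.96 0 -0.55 55; 0 0 0 2.4 0 -0.67 55; 0 0 0 2.9 0 -0.74 55; 0 0 0 3.4 0 -0.78 55; 0 0 0 3.87 0 -0.78 55; 0 0 0 4.3 0 -0.75 55'
python3 - <<'E'
from h import *
print(tipnow(),env.observe()['ft_force'])
p=get_image("wrist");cv2.imwrite("pics/w4.png",p["image"])
E
```

```text
time_s: 7.05
position: [0.4476, -0.021, 0.3727]
tool_rot: [[0.743, 0.245, 0.622], [0.188, -0.969, 0.158], [0.642, -0.001, -0.767]]
ft_force: [-0.6, -0.1, -2.4]
grip_width: 0.0549
gripper_force: 0.9
[  1.329   2.952 240.105] [-0.626 -0.102 -2.425]
```

View pics/w4.png

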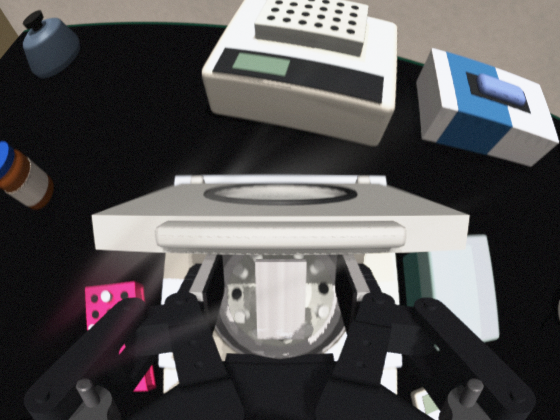

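The lid is at about 0.9 rad and riding on both fingers, with the tongue between them. Continue the arc, slowing near the end.

```bash
python3 -m creep '0 0 0 0.3 0 0.05 55; 0 0 0 0.7 0 0.12 55; 0 0 0 1.1 0 0.24 55; 0 0 0 1.5 0 0.38 55; 0 0 0 1.85 0 0.55 55; 0 0 0 2.15 0 0.71 55; 0 0 0 2.4 0 0.86 55; 0 0 0 2.6 0 1 55; 0 0 0 2.75 0 1.1 55; 0 0 0 2.9 0 1.2 55; 0 0 0 3 0 1.3 55; 0 0 0 3 0 1.3 55'
python3 - <<'E'
from h import *
print(tipnow(),env.observe()['ft_force'])
p=get_image("wrist");cv2.imwrite("pics/w5.png",p["image"])
E
```

```text
time_s: 8.3
position: [0.5392, 0.0019, 0.4011]
tool_rot: [[0.742, 0.245, 0.624], [0.188, -0.97, 0.157], [0.644, 0.001, -0.765]]
ft_force: [-0.1, -0.6, -1.2]
grip_width: 0.0552
gripper_force: 0.0
[ 95.95    2.657 268.692] [-0.083 -0.572 -1.165]
```

View pics/w5.png

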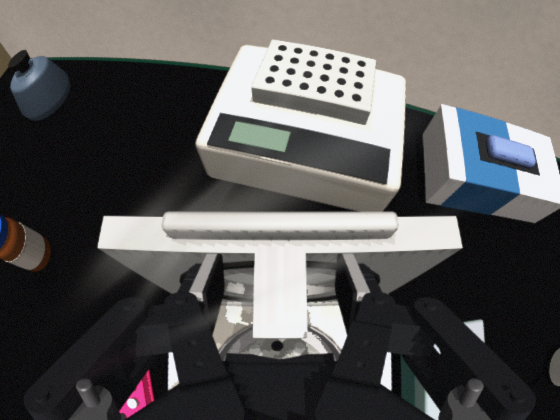

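The lid is near upright and its inner face is visible below the lip. Ease it forward to the stop while watching the force.

```bash
python3 -m creep '0 0 0 0.08 0 0.06 55; 0 0 0 0.15 0 0.13 55; 0 0 0 0.23 0 0.19 55; 0 0 0 0.31 0 0.26 55; 0 0 0 0.38 0 0.32 55; 0 0 0 0.38 0 0.32 55'
python3 - <<'E'
from h import *
print(tipnow())
p=get_image("top");K=p["intrinsics"];d=p["depth"]
v,u=np.mgrid[0:420,0:560]
c=np.stack([(u-K[0,2])/K[0,0]*d,-(v-K[1,2])/K[1,1]*d,-d,np.ones_like(d)],-1)
W=(c@np.linalg.inv(p["view"]).T)[...,:3]-O
X=W@xc*1000;Y=W@yc*1000;H=W[...,2]*1000
m=(d>0)&(abs(Y)>60)&(abs(Y)<93)&(X>60)&(X<170)&(H>200)&(H<310)
print(m.sum(),np.percentile(X[m],[2,25,50,75,98]),np.percentile(H[m],[2,50,98]))
E
```

```text
time_s: 8.95
position: [0.5524, 0.0054, 0.401]
tool_rot: [[0.744, 0.245, 0.622], [0.189, -0.969, 0.157], [0.641, 0.001, -0.768]]
ft_force: [-16.4, -5.0, 5.0]
grip_width: 0.0548
gripper_force: 8.8
[109.235   2.797 268.266]
612 [105.98  109.864 112.829 121.047 131.185] [205.33  268.804 280.495]
```

At the stop (16 N). Back off horizontally, then withdraw along the fingers.

```bash
python3 -m creep '0 0 0 -0.1 0 -0.08 55; 0 0 0 -0.2 0 -0.16 55; 0 0 0 -0.35 0 -0.3 55; 0 0 0 -0.5 0 -0.45 55; 0 0 0 -0.6 0 -0.8 55; 0 0 0 -0.6 0 -1.3 55; 0 0 0 -0.6 0 -1.9 55; 0 0 0 -0.6 0 -2.6 55; 0 0 0 -0.6 0 -3.3 55; 0 0 0 -0.6 0 -4 55; 0 0 0 -0.6 0 -4.3 55; 0 0 0 -0.6 0 -4.3 55'
python3 - <<'E'
from h import *
print(tipnow())
p=get_image("wrist");cv2.imwrite("pics/w6.png",p["image"])
p=get_image("top");K=p["intrinsics"];d=p["depth"]
v,u=np.mgrid[0:420,0:560]
c=np.stack([(u-K[0,2])/K[0,0]*d,-(v-K[1,2])/K[1,1]*d,-d,np.ones_like(d)],-1)
W=(c@np.linalg.inv(p["view"]).T)[...,:3]-O
X=W@xc*1000;Y=W@yc*1000;H=W[...,2]*1000
m=(d>0)&(abs(Y)>60)&(abs(Y)<93)&(X>60)&(X<170)&(H>200)&(H<310)
print(m.sum(),np.percentile(X[m],[2,25,50,75,98]),np.percentile(H[m],[2,50,98]))
for l in("tube_rack","tip_box","timer","beaker","wash_bottle","reagent_bottle"):
    for b in spotter.boxes_of(l,p)[:1]:print(l,round(b["p"],2),b["xy"],world(p,b["xy"]))
E
```

```text
time_s: 10.2
position: [0.4586, -0.0181, 0.4897]
tool_rot: [[0.741, 0.244, 0.626], [0.188, -0.97, 0.156], [0.645, 0.002, -0.764]]
ft_force: [0.3, -0.2, -0.3]
grip_width: 0.0554
gripper_force: 0.0
[ 13.229   2.574 357.55 ]
624 [100.02  104.041 106.589 114.653 124.597] [203.896 268.342 280.912]
tube_rack 0.97 [192.0, 237.1] [0.464 0.19  0.03 ]
tip_box 0.85 [340.9, 180.0] [ 0.596 -0.186  0.083]
timer 0.61 [352.7, 233.9] [ 0.465 -0.222  0.017]
wash_bottle 0.98 [447.1, 170.5] [ 0.609 -0.438  0.119]
reagent_bottle 0.97 [93.4, 180.4] [0.599 0.41  0.118]
```

View pics/w6.png

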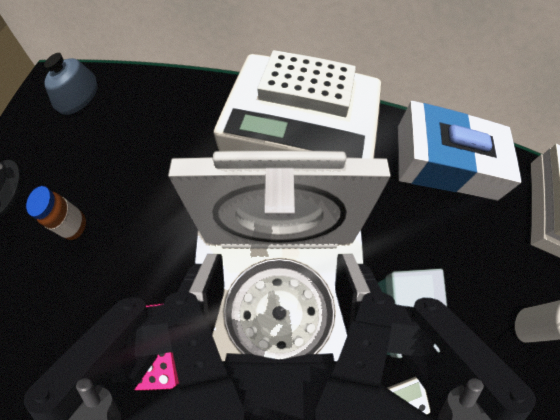

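The lid stands open and clear of the gripper. A plane fit to its inner face gives the angle.

Run:
```python
from h import *
for k in range(2):
    p=get_image("wrist");K=p["intrinsics"];M=np.linalg.inv(p["view"]);d=p["depth"];Q=[]
    for u,v in [(u,v) for v in range(188,222,2) for u in (*range(195,206,2),*range(354,364,2))]:
        a,b=(u-K[0,2])/K[0,0],(v-K[1,2])/K[1,1];r=np.hypot(a,b);t=np.tan(r)/r;z=d[v,u]
        if z>0:
            w=(M@[a*t*z,-b*t*z,-z,1])[:3]-O;Q.append([w@xc,w@yc,w[2]])
    Q=np.array(Q);A=np.c_[Q[:,1],Q[:,2],np.ones(len(Q))];s,*_=np.linalg.lstsq(A,Q[:,0],rcond=None)
    print(len(Q),s,np.std(Q[:,0]-A@s),"theta",np.pi/2+np.arctan(s[1]),Q.mean(0),env.observe()["time_s"])
```

```text
185 [-0.001  0.065  0.089] 0.00039968315884293594 theta 1.6354257945895239 [0.104 0.01  0.224] 10.65
186 [-0.001  0.069  0.088] 0.0003956071052425217 theta 1.6392166499832923 [0.104 0.01  0.224] 10.7
```

```bash
python3 -c "
from rig import job
print(job.close_job())"
```

```text
the job is handed in; nothing more can be done
None
```

The centrifuge is open and the job is handed in, with no verdict returned: I pressed the tab until the lid sprang up, eased the lid back to its stop (measured at about 1.64 rad) and withdrew the arm clear of it; the centrifuge hinge and the bystanders I re-checked had not moved noticeably (beaker and marker not re-measured).

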